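# Back the glue press off by one turn

## Robot

A 7-joint arm with a two-finger parallel gripper is mounted at the origin on the work surface. World frame = base frame: x ahead of the robot, y to its left, z up, the work surface at z = 0. Lengths are in mm, angles in rad, forces in N, time in s.
With the tool pointing down it reaches from about 400 to 875 mm from the base axis. Payload 4.4 kg.
Tool frame: the origin (TCP) lies at the very end of the fingers, on their centre line; the grasp point (between the pads) lies 19 mm behind it; z points along the fingers, y is the line along which they close (so a half turn about z gives the same grasp; the last joint's range is limited). The gripper opens to 85 mm and grips with 20 to 120 N. Pads are 22 mm wide; open, the fingers measure 114 mm over their backs; the gripper's body (76 mm by 85 mm) begins 54 mm behind the grasp point. The pads swing forward as they close: fully open they stand 13 mm farther back than shut.
Start: joints at [1.045, 0.628, 0.038, 1.517, -0.027, 0.996, -0.02], TCP at [288.478, -582.493, 231.313] pointing down, gripper open.
Joint ranges: [-3.06, 3.06], [-0.37, 2.12], [-1.25, 1.32], [0.18, 2.47], [-1.1, 4.24], [0.23, 1.98], [-2.94, 2.94]. Speed limits (rad/s): [2.57, 2.57, 3.14, 3.14, 3.14, 3.14, 3.14].

## Interface

Orientations are given as [roll, pitch, yaw] about the fixed x, y, z axes, in that order (R = Rz(yaw) Ry(pitch) Rx(roll)).
In Python, from cell import sensors, get_image, camera_params, order gives the robot as it stands.
- The arm moves only by the shell command python3 -m inch 'ROWS' [OPENING]. ROWS is JSON, a list that holds one entry, the list of rows, each a list of 4 numbers: the shift along the tool's x, y, z in cm, then the turn about the tool's z in degrees. A call has 1 to 8 rows; each row is the pose to reach, as a shift and turn from the pose commanded when the call began, along the tool's axes at that moment; what a row does not reach only later rows make up. A row lasts 1/12 s, in which the tool goes at most 41.7 mm and 7.16 degrees, less where a joint would pass 70% of its speed; a pose out of reach is approached as far as the arm can. A call with a gripper value outside its range is refused whole. OPENING is the finger opening in cm, from 0 to 8.54, set as the call begins (- or left out, the last holds). The fingers move at their own pace and stop on an object; the grip force is fixed at half the most. Time passes only in rows, so rows that repeat a pose let the fingers close. It gives the time, the measured TCP pose, the force, the opening and the grip force at its end, in the units of the state.
- sensors.read_state(): the state, without advancing time (a new reading comes with each control period).
- get_image(name): name is "side" or "top" or "wrist"; returns the picture (384x512x3 uint8, blue, green, red); there is no depth.
- camera_params(name): a dict with "mtx" (3x3 intrinsics, pixels), "rvec" (rotation vector, rad) and "tvec" (3), from world to camera coordinates, as OpenCV has them. Camera axes: x right, y down, z forward; pixel columns grow to the right and rows downward; lengths in mm; the calibration is good to about 2 mm. A picture is of the moment at which its call begins: read the wrist's pose just before it. camera_params takes no time and is no camera call; for the wrist camera it gives the pose at the moment of the call.
- order.finish_job(): hands the job in; it is judged then, once.
The state is a dict: "clock": time; "qpos": joint angles; "qd": joint speeds; "tau": joint torques, N m; "eef_pos": TCP position; "tool_rot": TCP orientation; "force": force on the tool from outside, world axes, zero at the start; "torque": the same for the moment, N m; "width": finger opening in mm; "gripper_force": force on a finger pad.
Only numpy, scipy, OpenCV 4.12 (cv2) and the standard library are available. Lean on these libraries where they do the work, as an engineer would, in place of code of your own. Each camera call takes 0.05 s, during which the arm holds its last target. There are 200 camera calls.

## Task

The glue on the bowl blank has set: ease the bench press open by pushing its hand wheel round exactly one full turn anticlockwise (seen from above) by the upright red handle, so that the handle comes back to where it started. Push the handle gently with the fingertips or the outside of the fingers, never gripping it, leave the blank and the other things on the bench undisturbed, and finish with the hand clear and the wheel at rest.

Things in the scene. Friction and masses are not known exactly. Their poses are not given: they have to be found in the camera images.
- wheel (a joint): Angle of the hand wheel about its vertical axis, rad, counted on past full turns; grows anticlockwise seen from above, which raises the pad 4 mm a turn. It starts anywhere from -1.2 to 1.2 and can run from -1.6 (stop) to 19. It turns stiffly (about 2 to 3 N at the handle) and stays where it is left. The wheel does not rise as it turns.
- press: Grey glue press bolted to the bench under the wheel; origin at the centre of its underside, on the wheel's axis. Base 160 x 220 x 20 mm (y the long way), two pillars at y = +-85 mm, crosshead 50 x 215 mm with its top 178 mm above the bench, nuts at its ends to 188 mm.
- hub (a point): Centre of the level aluminium three-spoke hand wheel, on its axis, at the top of the hub, 218 mm above the bench. Rim 65 mm in radius to the middle of its 14 mm thick bar, top of rim 212 mm above the bench; spokes 12 mm thick. The press's screw, 16 mm thick, stands up through the hub to about 237 mm and rises with the pad.
- handle (a point): Middle of the grip of the upright red handle, a plain vertical cylinder 22 mm in diameter and 56 mm tall, standing at the end of a spoke on the rim, 65 mm from the wheel's axis. Its lower end is 219 mm and its top 275 mm above the bench; this point is 247 mm up, on its centre line. It does not spin on its own. Its direction from the hub is the direction of the wheel; it goes round with it.
- blank_mid (a point): Middle of the round pale wooden blank standing loose in the press under the steel pad: 110 mm in diameter on a 60 mm foot, 75 mm tall, on the 20 mm thick base; the pad starts about 1 to 3 mm above it. To be left where it is.
- glue_mid (a point): Middle of the yellow glue bottle, 60 mm in diameter, 150 mm tall, standing on the bench by the press. A bystander.
- bowl_mid (a point): Middle of the dark wooden bowl, 110 mm across, 55 mm tall, standing on the bench by the press. A bystander.
- chuck_key_mid (a point): A T-shaped steel chuck key lying on the bench by the press, about 90 x 90 mm and 20 mm high; the point is in the middle of its shank, which lies along its x axis. A bystander.

How it is judged:
By the outcome, as a careful person would: the job done as asked, in the order asked, and still so for the second after the job is handed in, with the robot touching nothing.
It also fails if it takes over 64 s, if anything falls off the work surface, if the arm or the gripper's body presses on something with over 40 N, if the wrist force passes 120 N, or if a joint passes its speed limit or range.

## Working session

There is one attempt and no reset: what is moved stays moved. The work goes in short steps, Python scripts to look and compute and a shell command to move; the robot and the scene stay as the last step left them, time stands still between calls to the robot, and variables do not carry over. Pictures are saved under pics/ and viewed, at most 10 in all, crops included, and the job is handed in when it is done.

```bash
mkdir -p pics; ls; cat > h.py <<'E'
import numpy as np, cv2
from cell import sensors,get_image,camera_params,order
def ray(p,uv,z):
    R=cv2.Rodrigues(np.array(p['rvec'],float))[0]; t=np.array(p['tvec'],float).ravel()
    d=R.T@np.linalg.inv(np.array(p['mtx']))@np.array([uv[0],uv[1],1.]); c=-R.T@t
    return c+d*(z-c[2])/d[2]
def red(im):
    h=cv2.cvtColor(im,cv2.COLOR_BGR2HSV)
    m=(((h[...,0]<8)|(h[...,0]>172))&(h[...,1]>130)&(h[...,2]>60)).astype(np.uint8)
    n,l,s,c=cv2.connectedComponentsWithStats(m)
    return [(s[i].tolist(),c[i].round(1).tolist()) for i in range(1,n) if s[i][4]>30]
E
python3 - <<'E'
from h import *
s=sensors.read_state();print(s)
a=[]
for n in("top","side"):
    im=get_image(n);cv2.imwrite(f"pics/{n}0.png",im);p=camera_params(n);R=cv2.Rodrigues(np.array(p['rvec'],float))[0]
    print(n,-R.T@np.array(p['tvec']).ravel(),R[2],red(im))
    for q in red(im):
        print([ray(p,q[1],z).round(0) for z in(247,275)])
E
```

```text
pics
{'clock': 0.0, 'qpos': array([ 1.04516211,  0.62935614,  0.03843352,  1.51837849, -0.02700744,
        0.99630058, -0.02000505]), 'qd': array([-5.77804313e-04,  8.16722215e-05, -8.68026135e-04, -4.93201752e-04,
        4.10098294e-04, -2.30386303e-03,  1.14309941e-03]), 'tau': array([ 2.78191383e-04, -5.63402438e+01,  1.22639392e+00, -1.93441647e+01,
        1.10561712e-02,  1.05474971e-02,  2.59544493e-05]), 'eef_pos': array([ 288.22065443, -581.89867049,  230.37909762]), 'tool_rot': array([-3.13966785e+00,  1.50430881e-05,  4.59831716e-01]), 'force': array([-0.00411327, -0.09481222, -0.3463759 ]), 'torque': array([-0.00155431, -0.0071891 ,  0.00428689]), 'gripper_force': 0.0, 'width': 85.42248651102445}
top [ 468.61298254   59.43816525 1251.99849845] [ 0.14496195  0.00264948 -0.98943368] [([326, 186, 12, 14, 121], [331.4, 192.5])]
[array([ 630., -108.,  247.]), array([ 626., -103.,  275.])]
side [ 564.79216805  831.86083872 1082.31589843] [ 0.04336457 -0.63469138 -0.77154803] [([252, 115, 8, 19, 128], [255.7, 123.7])]
[array([ 629., -110.,  247.]), array([627., -78., 275.])]
```

```bash
python3 - <<'E'
import cv2,numpy as np
a=cv2.imread("pics/top0.png")[100:320,200:450];b=cv2.imread("pics/side0.png")[40:260,130:380]
cv2.imwrite("pics/v1.png",cv2.resize(np.hstack([a,b]),(800,352),interpolation=cv2.INTER_CUBIC))
E
```

```text
(no output)
```

View pics/v1.png

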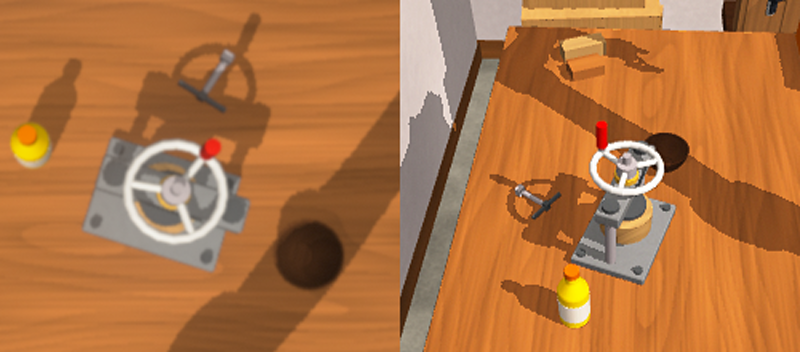

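The top view (crop scale 1.6) shows the wheel hub near (310,217) with the red handle up-right of it. The glue bottle is to the left, the chuck key above and the bowl lower right, all well below the 245 mm working height. The side view agrees.

```bash
cat >> h.py <<'E'
def rim(n,im,c,r=45):
    h=cv2.cvtColor(im,cv2.COLOR_BGR2HSV); m=((h[...,1]<40)&(h[...,2]>185)).astype(np.uint8)
    k=np.zeros_like(m);cv2.circle(k,c,r,1,-1);m&=k
    cs=max(cv2.findContours(m,cv2.RETR_EXTERNAL,cv2.CHAIN_APPROX_NONE)[0],key=len)
    e=cv2.fitEllipse(cv2.convexHull(cs)); return e
def look():
    r={}
    for n,c in(("top",(310,217)),("side",(272,144))):
        im=get_image(n);p=camera_params(n);e=rim(n,im,c);q=max(red(im),key=lambda a:a[0][4]) 
        h=ray(p,e[0],206);g=ray(p,q[1],252 if n=="top" else 247)
        d=g-h;print(n,e,'hub',h.round(1),'handle',q,g.round(1),'r',np.hypot(*d[:2]).round(1),'ang deg',np.degrees(np.arctan2(d[1],d[0])).round(1))
E
python3 -c "
from h import *
look()"
```

```text
top ((309.0348815917969, 219.84793090820312), (64.25819396972656, 64.83360290527344), 133.76763916015625) hub [577.1 -64.2 206. ] handle ([326, 186, 12, 14, 121], [331.4, 192.5]) [ 629.6 -107.1  252. ] r 67.7 ang deg -39.3
side ((271.7151184082031, 144.64572143554688), (33.587345123291016, 45.66159439086914), 91.6911849975586) hub [577.7 -63.5 206. ] handle ([252, 115, 8, 19, 129], [255.7, 123.6]) [ 628.8 -110.3  247. ] r 69.3 ang deg -42.5
```

```bash
python3 -m inch '[[[0,0,-1,7],[0,0,-3,14],[0,0,-5,21],[0,0,-7,26.3],[0,0,-7,26.3],[0,0,-7,26.3]]]' 0
```

```text
clock: 0.7
eef_pos: [288.8, -582.9, 302.2]
tool_rot: [3.14, -0.001, 0.002]
force: [-0.4, -0.1, -0.8]
width: 12.5
gripper_force: 0.0
```

Hub is about (577.5, -64) and the handle is at about -41°. I'll go behind it, at about -85° (583, -129).

```bash
python3 -m inch '[[[1.5,-2.3,0,0],[3.5,-5.5,0,0],[5.5,-8.5,0,0],[7.5,-11.5,0,0],[9.5,-14.7,0,0],[11.5,-17.8,0,0],[13.5,-20.9,0,0],[15,-23.2,0,0]]]'
python3 -m inch '[[[2,-3.1,0,0],[4,-6.2,0,0],[6,-9.3,0,0],[8,-12.4,0,0],[10,-15.5,0,0],[12,-18.5,0,0],[13.5,-20.8,0,0],[14.4,-22.2,0,0]]]'
python3 -m inch '[[[0,0,0,0],[0,0,0,0],[0,0,0,0]]]'
```

```text
clock: 1.37
eef_pos: [439.5, -346.3, 300.0]
tool_rot: [-3.138, 0.001, 0.005]
force: [1.8, 0.6, 1.0]
width: -0.1
gripper_force: 0.0
clock: 2.03
eef_pos: [583.2, -123.4, 299.7]
tool_rot: [-3.139, 0.002, 0.007]
force: [0.2, -1.1, 0.0]
width: 0.3
gripper_force: 0.0
clock: 2.28
eef_pos: [580.9, -129.7, 300.4]
tool_rot: [3.141, 0.002, -0.0]
force: [-0.7, -0.4, 0.1]
width: 0.0
gripper_force: 0.0
```

```bash
python3 -c "
from h import *
a=get_image('top')[130:290,250:400];b=get_image('wrist')
cv2.imwrite('pics/v2.png',np.hstack([cv2.resize(a,(360,384),interpolation=2),cv2.resize(b,(440,384))]))"
```

```text
(no output)
```

View pics/v2.png

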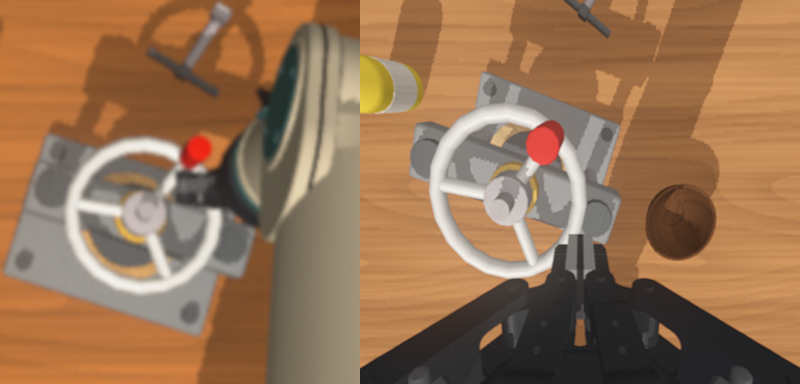

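The wrist view shows the closed fingertips at (577,240), over the rim behind and clear of the red handle at (545,143). I'll descend, and print the circle waypoints in tool axes.

```bash
python3 -m inch '[[[0,0,1.5,0],[0,0,3,0],[0,0,4.5,0],[0,0,5.7,0],[0,0,5.7,0],[0,0,5.7,0]]]'
python3 - <<'E'
import numpy as np
for s in range(-85,300,40):
    f=lambda t:np.array([65*np.cos(np.radians(t)),-65*np.sin(np.radians(t))])/10
    print(s,[(f(s+5*k)-f(s)).round(1).tolist() for k in range(1,9)])
E
```

```text
clock: 2.88
eef_pos: [581.4, -129.4, 244.1]
tool_rot: [3.141, 0.001, -0.001]
force: [-1.0, 0.1, 0.2]
width: 0.2
gripper_force: 0.0
-85 [[0.6, -0.1], [1.1, -0.2], [1.7, -0.4], [2.2, -0.6], [2.7, -0.8], [3.2, -1.2], [3.6, -1.5], [4.0, -1.9]]
-45 [[0.4, -0.4], [0.7, -0.9], [1.0, -1.3], [1.3, -1.8], [1.5, -2.4], [1.7, -2.9], [1.8, -3.5], [1.9, -4.0]]
-5 [[0.0, -0.6], [0.0, -1.1], [-0.1, -1.7], [-0.2, -2.2], [-0.4, -2.8], [-0.6, -3.3], [-0.8, -3.8], [-1.2, -4.3]]
35 [[-0.3, -0.4], [-0.7, -0.9], [-1.1, -1.3], [-1.6, -1.6], [-2.1, -1.9], [-2.6, -2.2], [-3.1, -2.4], [-3.6, -2.6]]
75 [[-0.6, -0.1], [-1.1, -0.2], [-1.7, -0.2], [-2.2, -0.2], [-2.8, -0.1], [-3.4, 0.0], [-3.9, 0.2], [-4.4, 0.4]]
115 [[-0.5, 0.3], [-1.0, 0.6], [-1.4, 0.9], [-1.8, 1.3], [-2.2, 1.7], [-2.6, 2.2], [-2.9, 2.6], [-3.1, 3.1]]
155 [[-0.2, 0.5], [-0.4, 1.1], [-0.5, 1.6], [-0.6, 2.2], [-0.6, 2.7], [-0.6, 3.3], [-0.5, 3.9], [-0.4, 4.4]]
195 [[0.2, 0.5], [0.4, 1.1], [0.6, 1.6], [1.0, 2.0], [1.3, 2.5], [1.7, 2.9], [2.1, 3.3], [2.6, 3.6]]
235 [[0.5, 0.3], [1.0, 0.6], [1.5, 0.8], [2.0, 1.0], [2.6, 1.1], [3.2, 1.2], [3.7, 1.2], [4.3, 1.2]]
275 [[0.6, -0.1], [1.1, -0.2], [1.7, -0.4], [2.2, -0.6], [2.7, -0.8], [3.2, -1.2], [3.6, -1.5], [4.0, -1.9]]
```

```bash
python3 -m inch '[[[0.6,-0.1,0,0],[1.1,-0.2,0,0],[1.7,-0.4,0,0],[2.2,-0.6,0,0],[2.7,-0.8,0,0],[3.2,-1.2,0,0],[3.6,-1.5,0,0],[4.0,-1.9,0,0]]]'; python3 -c "
from h import *
look()"
```

```text
clock: 3.55
eef_pos: [620.9, -108.9, 244.0]
tool_rot: [-3.141, 0.004, 0.001]
force: [-6.3, 1.9, 4.5]
width: 0.0
gripper_force: 3.4Traceback (most recent call last):
  File "<string>", line 3, in <module>
    look()
    ~~~~^^
  File "h.py", line 20, in look
    im=get_image(n);p=camera_params(n);e=rim(n,im,c);q=max(red(im),key=lambda a:a[0][4])
                                                       ~~~^^^^^^^^^^^^^^^^^^^^^^^^^^^^^^
ValueError: max() iterable argument is empty
```

```bash
python3 -m inch '[[[0.4,-0.4,0,0],[0.7,-0.9,0,0],[1.0,-1.3,0,0],[1.3,-1.8,0,0],[1.5,-2.4,0,0],[1.7,-2.9,0,0],[1.8,-3.5,0,0],[1.9,-4.0,0,0]]]'; python3 -c "
from h import *
im=get_image('side');cv2.imwrite('pics/v3.png',cv2.resize(im[60:220,170:370],(600,480)));p=camera_params('side')
for q in red(im): g=ray(p,q[1],247);print(q,g.round(0),np.degrees(np.arctan2(g[1]+64,g[0]-577.5)))"
```

```text
clock: 4.27
eef_pos: [641.3, -69.5, 244.2]
tool_rot: [3.141, -0.0, 0.0]
force: [-1.9, -3.9, 1.0]
width: -0.2
gripper_force: 1.6
([247, 129, 8, 19, 127], [250.2, 138.0]) [641. -46. 247.] 15.408504256474881
```

View pics/v3.png

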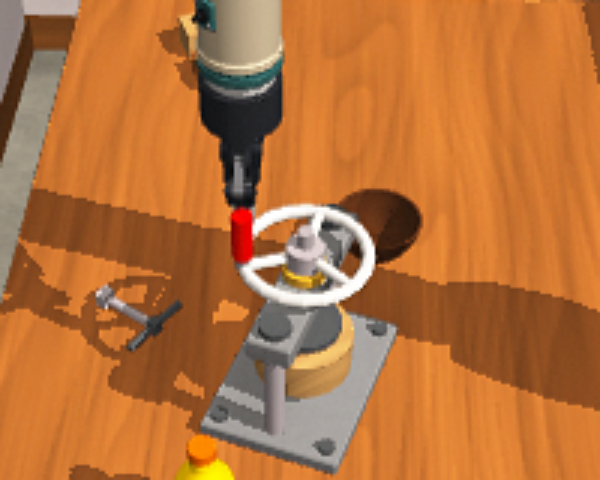

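The handle, at crop (242,235), has moved to about 15° with the fingers directly behind it. That is a lag of about 20° with light forces, so I'll continue.

```bash
python3 -m inch '[[[0,-0.6,0,0],[0,-1.1,0,0],[-0.1,-1.7,0,0],[-0.2,-2.2,0,0],[-0.4,-2.8,0,0],[-0.6,-3.3,0,0],[-0.8,-3.8,0,0],[-1.2,-4.3,0,0]]]'
python3 -m inch '[[[-0.3,-0.4,0,0],[-0.7,-0.9,0,0],[-1.1,-1.3,0,0],[-1.6,-1.6,0,0],[-2.1,-1.9,0,0],[-2.6,-2.2,0,0],[-3.1,-2.4,0,0],[-3.6,-2.6,0,0]]]'; python3 -c "
from h import *
im=get_image('side');p=camera_params('side')
for q in red(im): g=ray(p,q[1],247);print(q,g.round(0),np.degrees(np.arctan2(g[1]+64,g[0]-577.5)))"
```

```text
clock: 4.98
eef_pos: [630.5, -25.5, 244.8]
tool_rot: [-3.141, -0.003, 0.001]
force: [1.0, -2.9, 0.1]
width: -0.1
gripper_force: 1.1
clock: 5.65
eef_pos: [592.8, 0.3, 244.5]
tool_rot: [-3.141, -0.001, 0.001]
force: [2.2, -2.0, -0.7]
width: 0.2
gripper_force: 1.3
([270, 141, 9, 19, 125], [274.0, 149.5]) [570.  -2. 247.] 97.03589506105153
```

```bash
python3 -m inch '[[[-0.6,-0.1,0,0],[-1.1,-0.2,0,0],[-1.7,-0.2,0,0],[-2.2,-0.2,0,0],[-2.8,-0.1,0,0],[-3.4,0,0,0],[-3.9,0.2,0,0],[-4.4,0.4,0,0]]]'
python3 -m inch '[[[-0.5,0.3,0,0],[-1.0,0.6,0,0],[-1.4,0.9,0,0],[-1.8,1.3,0,0],[-2.2,1.7,0,0],[-2.6,2.2,0,0],[-2.9,2.6,0,0],[-3.1,3.1,0,0]]]'; python3 -c "
from h import *
im=get_image('side');p=camera_params('side')
for q in red(im): g=ray(p,q[1],247);print(q,g.round(0),np.degrees(np.arctan2(g[1]+64,g[0]-577.5)))"
```

```text
clock: 6.37
eef_pos: [549.1, -4.5, 244.4]
tool_rot: [3.141, -0.002, 0.001]
force: [6.8, -2.0, -1.7]
width: -0.1
gripper_force: 2.6
clock: 7.03
eef_pos: [517.0, -35.2, 244.1]
tool_rot: [-3.141, 0.001, 0.001]
force: [1.2, 1.8, -1.3]
width: 0.2
gripper_force: 1.2
```

```bash
python3 -m inch '[[[-0.2,0.5,0,0],[-0.4,1.1,0,0],[-0.5,1.6,0,0],[-0.6,2.2,0,0],[-0.6,2.7,0,0],[-0.6,3.3,0,0],[-0.5,3.9,0,0],[-0.4,4.4,0,0]]]'
python3 -m inch '[[[0.2,0.5,0,0],[0.4,1.1,0,0],[0.6,1.6,0,0],[1.0,2.0,0,0],[1.3,2.5,0,0],[1.7,2.9,0,0],[2.1,3.3,0,0],[2.6,3.6,0,0]]]'; python3 -c "
from h import *
for n in('side','top'):
  im=get_image(n);p=camera_params(n);cv2.imwrite('pics/x%s.png'%n,im)
  for q in red(im): g=ray(p,q[1],247);print(n,q,g.round(0),np.degrees(np.arctan2(g[1]+64,g[0]-577.5)))"
```

```text
clock: 7.75
eef_pos: [513.4, -80.2, 244.1]
tool_rot: [3.142, 0.002, 0.0]
force: [0.3, 2.7, -0.3]
width: -0.4
gripper_force: 1.2
clock: 8.42
eef_pos: [540.4, -115.3, 244.2]
tool_rot: [-3.141, 0.001, 0.001]
force: [-1.6, 3.0, -1.0]
width: 0.2
gripper_force: 1.5
side ([275, 112, 7, 18, 116], [278.1, 120.6]) [ 561. -127.  247.] -104.56889886439338
```

```bash
python3 -m inch '[[[0.5,0.3,0,0],[1.0,0.6,0,0],[1.5,0.8,0,0],[2.0,1.0,0,0],[2.6,1.1,0,0],[3.2,1.2,0,0],[3.7,1.2,0,0],[4.3,1.2,0,0]]]'
python3 -m inch '[[[0.5,-0.1,0,0],[1.0,-0.2,0,0],[1.4,-0.3,0,0],[1.4,-0.3,0,0],[1.4,-0.3,0,0]]]'; python3 -c "
from h import *
for n in('side','top'):
  im=get_image(n);p=camera_params(n)
  for q in red(im): g=ray(p,q[1],247);print(n,q,g.round(0),np.degrees(np.arctan2(g[1]+64,g[0]-577.5)))"
```

```text
clock: 9.18
eef_pos: [583.2, -126.9, 244.2]
tool_rot: [-3.141, 0.001, 0.001]
force: [-4.2, 3.3, 0.4]
width: -0.2
gripper_force: 2.0
clock: 9.6
eef_pos: [598.2, -124.7, 244.5]
tool_rot: [3.14, -0.002, 0.001]
force: [-1.3, -0.2, 1.3]
width: -0.3
gripper_force: 0.3
side ([256, 114, 7, 18, 117], [259.0, 122.3]) [ 619. -117.  247.] -51.71038600762765
```

About 10° remain, so I'll push a bit short of that and compare against the starting pixel (255.7,123.7).

```bash
python3 -m inch '[[[0.3,-0.1,0,0],[0.6,-0.3,0,0],[0.8,-0.4,0,0],[0.8,-0.4,0,0],[0.8,-0.4,0,0]]]'; python3 -c "
from h import *
for n in('side','top'):
  im=get_image(n);p=camera_params(n)
  for q in red(im): g=ray(p,q[1],247);print(n,q,g.round(1),np.degrees(np.arctan2(g[1]+64,g[0]-577.5)))"
```

```text
clock: 10.12
eef_pos: [605.9, -120.4, 244.4]
tool_rot: [3.141, -0.002, 0.001]
force: [-1.1, -0.2, 0.8]
width: -0.0
gripper_force: 0.2
side ([253, 115, 8, 18, 121], [256.8, 123.3]) [ 625.5 -111.8  247. ] -44.86869194057232
```

```bash
python3 -m inch '[[[0.1,-0.1,0,0],[0.2,-0.1,0,0],[0.2,-0.1,0,0],[0.2,-0.1,0,0]]]'
python3 -m inch '[[[-0.8,0.4,0,0],[-1.6,0.9,0,0],[-2.4,1.4,0,0],[-2.4,1.4,-2,0],[-2.4,1.4,-4,0],[-2.4,1.4,-6,0],[-2.4,1.4,-6,0]]]'
python3 -m inch '[[[-0.5,2,0,0],[-1.5,5,0,0],[-2.5,8,0,0],[-3.5,11,0,0],[-4.5,14,0,0],[-5.5,16,0,0],[-5.5,16,0,0],[-5.5,16,0,0]]]'
python3 -c "
from h import *
look()"
```

```text
clock: 10.55
eef_pos: [606.8, -119.2, 244.2]
tool_rot: [-3.141, 0.001, 0.001]
force: [-2.8, -0.9, 1.3]
width: -0.1
gripper_force: 1.3
clock: 11.13
eef_pos: [584.7, -134.6, 308.6]
tool_rot: [3.14, -0.008, -0.0]
force: [0.0, -1.2, -0.5]
width: -0.0
gripper_force: 0.0
clock: 11.8
eef_pos: [526.5, -295.3, 303.9]
tool_rot: [3.141, 0.001, -0.004]
force: [0.3, 0.9, -0.8]
width: -0.1
gripper_force: 0.0
top ((309.04351806640625, 219.84310913085938), (64.40625762939453, 64.95960235595703), 138.90740966796875) hub [577.2 -64.2 206. ] handle ([326, 187, 13, 13, 121], [332.1, 193.3]) [ 627.9 -108.5  252. ] r 67.3 ang deg -41.1
side ((271.7685852050781, 144.60513305664062), (33.460227966308594, 45.6108512878418), 91.86394500732422) hub [577.5 -63.7 206. ] handle ([253, 115, 7, 18, 121], [256.0, 123.6]) [ 627.9 -110.4  247. ] r 68.7 ang deg -42.8
```

Back within about 1° of the start in both views. A final check that everything else is undisturbed:

```bash
python3 -c "
from h import *
a=get_image('top')[100:320,200:450];b=get_image('side')[40:260,130:380]
cv2.imwrite('pics/v4.png',cv2.resize(np.hstack([a,b]),(800,352),interpolation=cv2.INTER_CUBIC))"
```

```text
(no output)
```

View pics/v4.png

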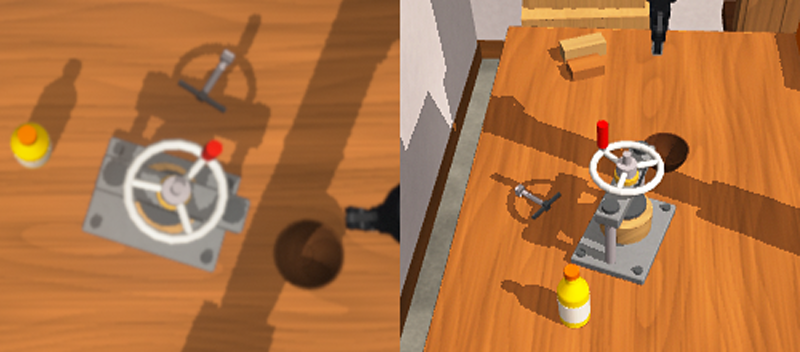

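The picture matches the first one: the handle is back at top-view crop (212,149). The bottle, key, bowl and blank have not moved, and the hand is clear.

```bash
python3 -c "
from cell import order
print(order.finish_job())"
```

```text
the job is handed in; nothing more can be done
None
```

The job is handed in: I pushed the wheel one full turn anticlockwise without gripping the handle, which stopped 0.3–1.8° short of its start in the two camera views; nothing else on the bench moved, and the hand ended clear.

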